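Close up the screwdriver kit

ROBOT

A 7-joint arm with a two-finger parallel gripper is mounted at the origin on the work surface. World frame = base frame: x ahead of the robot, y to its left, z up, the work surface at z = 0. Lengths are in mm, angles in rad, forces in N, time in s.
With the tool pointing down it reaches from about 400 to 900 mm from the base axis. Payload 5.5 kg.
Tool frame: the origin (TCP) lies at the very end of the fingers, on their centre line; the grasp point (between the pads) lies 19 mm behind it; z points along the fingers, y is the direction in which the jaws open and shut (so a half turn about z gives the same grasp; the last joint's range is limited). The gripper opens to 92 mm and grips with 3 to 60 N. Pads are 19 mm wide; open, the fingers measure 130 mm over their backs; the gripper's body (75 mm by 190 mm) begins 47 mm behind the grasp point.
Start: joints at [1.474, 0.501, -0.427, 1.55, 0.221, 1.138, -0.21], TCP at [228.889, -608.366, 226.729] pointing down, gripper open.
Joint ranges: [-2.88, 2.88], [-0.31, 2.03], [-1.54, 1.56], [0.2, 2.42], [-1.41, 4.55], [0.19, 2.02], [-2.57, 2.57]. Speed limits (rad/s): [2.57, 2.57, 3.14, 3.14, 3.14, 3.14, 3.14].

INTERFACE

Orientations are given as [roll, pitch, yaw] about the fixed x, y, z axes, in that order (R = Rz(yaw) Ry(pitch) Rx(roll)).
In Python, from rig import bot, imaging, finder gives the robot as it stands.
- The arm moves only by the shell command python3 -m handwheel 'ROWS'. ROWS is JSON, a list of rows, each a list of 7 numbers: the opening, from 0 (shut) to 1 (fully open), then the shift along the tool's x, y, z in cm, then the turn, a rotation vector about the tool's x, y, z in rad. A call has 1 to 8 rows; each row shifts and turns the commanded pose from where the row before left it, along the tool's axes as they then stand; what a row does not reach is not made up. A row lasts 1/10 s, in which the tool goes at most 50 mm and 8.59 degrees, less where a joint would pass 70% of its speed; a pose out of reach is approached as far as the arm can. A call is refused whole if a number of a shift passes 5 or a number of a turn 0.15, either way. A call with a gripper value outside its range is refused whole. The fingers move at their own pace and stop on an object; the grip force is fixed at half the most. Time passes only in rows, so rows that do not move let the fingers close. It gives the time, the measured TCP pose, the force and the opening at its end, in the units of the state.
- bot.get_state(): the state, without advancing time (a new reading comes with each control period).
- imaging.camera(name): name is "scene" or "top" or "wrist"; returns the picture (420x560x3 uint8, red, green, blue); there is no depth.
- imaging.camera_info(name): a dict with "fx", "fy", "cx", "cy" (pixels), "dist_coeffs" ([k1, k2, p1, p2, k3] as OpenCV has them; the pictures are not rectified), "xyz" and "orientation" of the camera in the world; the wrist camera has in their place "T_tool_cam" (4x4, takes a point from camera to tool coordinates, whose origin is the TCP and whose axes are the flange's). Camera axes: x right, y up, looking along -z (the intrinsics and any distortion apply to the point x, -y, -z); pixel columns grow to the right and rows downward; lengths in mm; the calibration is good to about 2 mm. A picture is of the moment at which its call begins: read the wrist's pose just before it. camera_info takes no time and is no camera call.
- bot.hand_in(): hands the job in, once; it reports no verdict.
Trained networks look in the newest picture that a camera, given by its name, has taken for a name from the list of things; names that differ only in an ending like _2 or _b are one class to them, and where a whole thing is asked for, a point or a joint stands for the part that bears it (a point fixed in the world has none). Each returns a list of dicts, best first, with "confidence" (0 to 1); they miss things now and then, are a little off and sometimes report something else, mostly with a low value. They report only what shows in the picture. A call takes as long as a camera call. They do not tell look-alikes from the thing itself.
- finder.search_frame(camera, label): "bbox" ([left, top, width, height] in pixels, round what is visible of it).
The state is a dict: "time": time; "joint_pos": joint angles; "qvel": joint speeds; "joint_efforts": joint torques, N m; "tcp_pos": TCP position; "orientation": TCP orientation; "wrist_force": force on the tool from outside, world axes, zero at the start; "wrist_torque": the same for the moment, N m; "finger_gap": opening from 0.0 (shut) to 1.0 (fully open).
Only numpy, scipy, OpenCV 4.12 (cv2) and the standard library are available. Lean on these libraries where they do the work, as an engineer would, in place of code of your own. Each camera call takes 0.05 s, during which the arm holds its last target.

TASK

Close up the open screwdriver kit on the repair bench: with the fingertips push the standing bit rack down flat into the case, and then swing the open lid over from behind and press it fully shut. Push gently, pinch or pick up nothing, and leave the case, the driver lying in it and everything else on the bench where they are.

Things in the scene. Friction and masses are not known exactly. Their poses are not given: they have to be found in the camera images.
- case: Screwdriver kit case, dark grey plastic, loose on the bench (about 1.4 kg in all; gentle pushes do not slide it). Base: open box 150 mm deep (x), 230 wide (y), 42 high, walls and floor 4 mm. Origin: centre of its underside. +x points to the lid's hinge at the back, -x to the front wall, which roughly faces the robot; z up. Driver channel along the front, behind it the well that takes the rack.
- rack (a joint): Angle of the bit rack, rad: 0 = flat inside the case (its stop), 1.57 = upright, stop at 1.7. It folds down away from the front wall, towards the lid's hinge. Stiff friction hinge (0.11 N m, plus its weight of about 0.16 kg): it stays where it is left and must be pushed all the way down, with about 1 to 2 N near its lip.
- rack_hinge (a point): Centre of the rack's hinge line (along the case's y), 30 mm in front of the case's centre, 31 mm above its underside. From it the rack, a black plate, runs 84 mm to its free lip; it is 200 mm wide, 8 mm thick (4 either side of the hinge line). The face that looks to the front when it stands, and up when flat, carries rows of steel bits.
- rack_lip (a point): Middle of the rack's free lip, 84 mm from the hinge line, mid-thickness: its top when it stands. The bits are held by two bars across the plate, 24 and 58 mm from the hinge, whose tops stand 9 mm off the plate's mid-plane: the highest parts of the flat rack, 40 mm above the case's underside, 2 mm below the rim.
- lid (a joint): Angle of the lid, rad: 0 = shut flush on the case, 1.57 = upright, more = leaning back away from the robot, stop at 2.0. Stiff friction hinge (0.22 N m, about 1.5 N at the free edge): it stays where it is left, does not fall shut, and must be pushed over from behind and pressed down to its stop. On a standing rack it cannot shut.
- lid_hinge (a point): Centre of the lid's hinge line (along the case's y), 75 mm behind the case's centre, at the rim, 42.5 mm above its underside. The lid is a shallow shell 150 mm from hinge to free edge, 230 mm wide, 14 mm thick; its smooth outer face looks away from the robot when open and up when shut, then 56.5 mm above the case's underside.
- lid_edge (a point): Middle of the lid's free edge at the outer face (150 mm from the hinge line, 14 mm out): the top of the open lid. A thin lip 60 mm wide stands 7 mm beyond the edge there.
- driver_mid (a point): Middle of the loose precision driver in the case's front channel: metal handle 16 mm thick and 80 mm long with a thin shaft, 125 mm in all, lying along the case's y. It stays in its channel.
- driver_channel (a point): Point of the case where the driver's middle lies: 54.5 mm in front of the case's centre, 12 mm above its underside.
- tweezers: Bystander: loose steel tweezers lying flat in front of the case, about 130 by 16 by 5 mm. Origin: centre of the underside.
- board: Bystander: loose dark circuit board with a metal shield at one end, 150 by 52 mm, 9 mm high. Origin: centre of the underside.
- tip_cleaner: Bystander: round brass tip cleaner beside the case, 72 mm across, 69 mm high. Origin: centre of the underside.
- solder_spool: Bystander: spool of solder standing on its flange, 56 mm across, 40 mm high. Origin: centre of the underside.
- flux_jar: Bystander: small brown jar with a white cap, 44 mm across, 42 mm high. Origin: centre of the underside.
- screw_dish: Bystander: small steel dish behind the case, 72 mm across, 22 mm high. Origin: centre of the underside.
There are look-alikes about, which are no part of the job. Leave any red look-alike of the part that bears driver_mid alone.

How it is judged (in metres and radians):
On the way, in this order (a step that is already met when the one before it is completed fails the run):
1. the bit rack lies flat in the case (within 0.1 rad) while the lid still stands open (above 1.0 rad) (value of joint rack below 0.1 rad and value of joint lid above 1 rad), for 0.2 s.
2. the lid is shut (within 0.05 rad) over the flat rack (value of joint lid below 0.05 rad and value of joint rack below 0.1 rad), for 0.2 s.
At the end, for the whole second after the job is handed in: The rack lies flat (within 0.1 rad) under the lid, which is shut (within 0.05 rad); the case stands level on the bench within 50 mm of where it was, the driver lies in its channel (within 25 mm), and every bystander is within 30 mm of where it was (all of step 2 and height (world z) of case below 0.008 m and angle between case's own z axis and vertical below 0.05 rad and distance of case from where it was at the start of the episode below 0.05 m and distance between driver_mid and driver_channel below 0.025 m and distance of each of tweezers, board, tip_cleaner, solder_spool, flux_jar, screw_dish from where it was at the start of the episode below 0.03 m and linear speed of case below 0.01 m/s); the robot touches nothing.
It fails at once if the lid is swung down (below 0.9 rad) while the rack still stands (above 0.3 rad) (value of joint lid below 0.9 rad and value of joint rack above 0.3 rad).
It fails at once if the kit is pinched or forced: the fingers bear on it with more than 40 N (contact force between the fingers and case above 40 N).
It fails at once if the case is lifted (10 mm), tipped (0.12 rad) or pushed away (50 mm) (height (world z) of case above 0.01 m or angle between case's own z axis and vertical above 0.12 rad or distance of case from where it was at the start of the episode above 0.05 m).
It fails at once if the driver leaves its channel (25 mm) (distance between driver_mid and driver_channel above 0.025 m).
It fails at once if a bystander is moved 30 mm or picked up (distance of any of tweezers, board, tip_cleaner, solder_spool, flux_jar, screw_dish from where it was at the start of the episode above 0.03 m).
It also fails if it takes over 45 s, if anything falls off the work surface, if the arm or the gripper's body presses on something with over 40 N, if the wrist force passes 120 N, or if a joint passes its speed limit or range.

## Working session

There is one attempt and no reset: what is moved stays moved. The work goes in short steps, Python scripts to look and compute and a shell command to move; the robot and the scene stay as the last step left them, time stands still between calls to the robot, and variables do not carry over. Pictures are saved under pics/ and viewed, and the job is handed in when it is done.

```bash
ls; mkdir -p pics
cat > h.py <<'E'
import numpy as np,cv2
from rig import bot,imaging,finder
from scipy.spatial.transform import Rotation as R
E
python3 - <<'E'
from h import *
print(bot.get_state())
for n in ['scene','top','wrist']:
    im=imaging.camera(n); cv2.imwrite(f'pics/{n}0.png',cv2.cvtColor(im,cv2.COLOR_RGB2BGR)); print(n,imaging.camera_info(n))
    if n=='wrist': continue
    for l in ['case','rack','lid','driver_mid','tweezers','board','tip_cleaner','solder_spool','flux_jar','screw_dish']:
        print(l,[( [round(v) for v in d['bbox']],round(d['confidence'],2)) for d in finder.search_frame(n,l)[:3]])
E
```

```text
pics
{'time': 0.0, 'joint_pos': array([ 1.47416493,  0.50190297, -0.42682578,  1.55145173,  0.22080178,
        1.13830921, -0.21029739]), 'qvel': array([ 1.98223014e-03,  1.06808335e-03,  7.34282236e-05,  2.51910709e-04,
        7.95811951e-04, -9.25071425e-05, -1.45375036e-03]), 'joint_efforts': array([-7.64946071e-04, -5.66596949e+01, -5.81638277e+00, -2.79107827e+01,
       -6.87838672e-02,  3.09357361e-02,  2.20658430e-04]), 'tcp_pos': array([ 228.60408282, -607.71145047,  225.64614469]), 'orientation': array([-3.13958625e+00, -9.28305978e-05,  3.59920210e-01]), 'wrist_force': array([-0.01614536,  0.4000078 ,  0.40787024]), 'wrist_torque': array([ 0.00622726, -0.00557933, -0.00810622]), 'finger_gap': 1.0002979802594982}
scene {'fx': 396.79072490075924, 'fy': 396.79072490075924, 'cx': 282.0633208022651, 'cy': 213.7212599004772, 'dist_coeffs': array([-0.09602193,  0.        ,  0.        ,  0.        ,  0.        ]), 'xyz': array([1022.46825813,    9.53540957,  877.30836882]), 'orientation': array([ 0.54080486, -0.01146672,  1.49324543])}
case [([135, 187, 132, 76], 0.88)]
rack [([
[... 1275 characters left out ...]
64, 46, 20], 0.73), ([320, 247, 49, 14], 0.67), ([264, 200, 19, 20], 0.61)]
screw_dish [([359, 130, 25, 28], 0.62), ([317, 162, 114, 52], 0.52)]
wrist {'fx': 341.15066192810343, 'fy': 341.15066192810343, 'cx': 278.77570115808885, 'cy': 211.06984429432276, 'dist_coeffs': array([-0.05322522,  0.        ,  0.        ,  0.        ,  0.        ]), 'T_tool_cam': array([[-1.29547506e-03,  9.62412180e-01,  2.71589980e-01,
         7.30738681e+01],
       [ 9.99999156e-01,  1.27323704e-03,  2.58091737e-04,
        -5.98938716e-01],
       [-9.74077924e-05,  2.71590085e-01, -9.62413017e-01,
        -1.57817534e+02],
       [ 0.00000000e+00,  0.00000000e+00,  0.00000000e+00,
         1.00000000e+00]])}
```

Run:
```python
import cv2
a=cv2.imread('pics/top0.png');b=cv2.imread('pics/scene0.png')
cv2.imwrite('pics/top0c.png',cv2.resize(a[110:310,270:520],None,fx=3.2,fy=3,interpolation=cv2.INTER_CUBIC)[:600,:800])
cv2.imwrite('pics/scene0c.png',cv2.resize(b[130:280,70:270],None,fx=4,fy=4,interpolation=cv2.INTER_CUBIC))
```

```text
(no output)
```

View pics/top0.png

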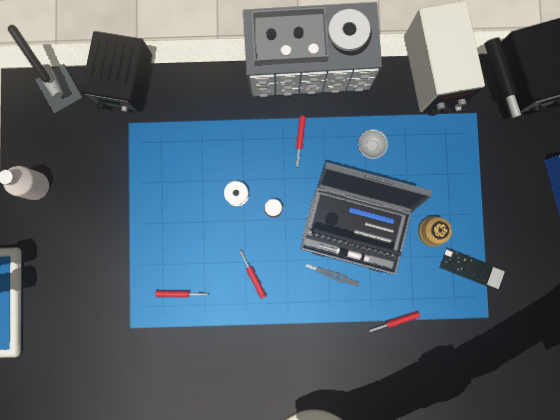

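View pics/top0c.png

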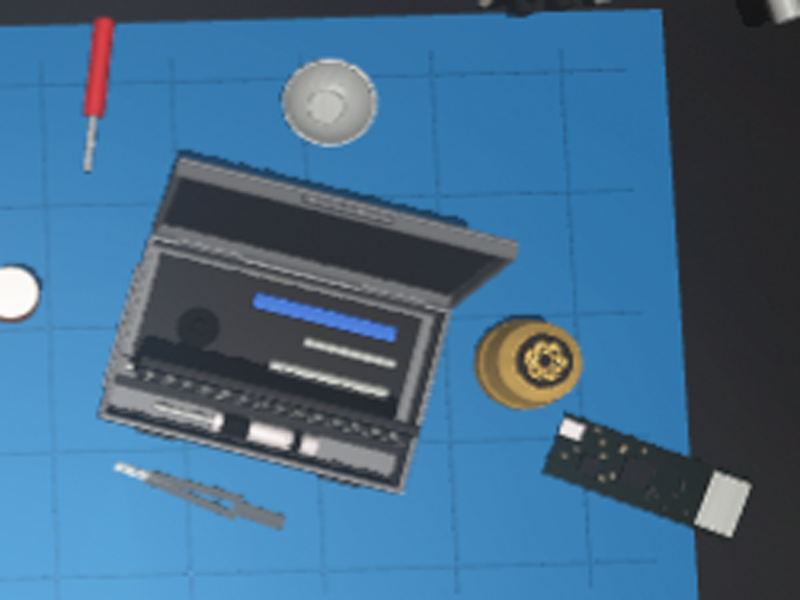

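View pics/scene0.png

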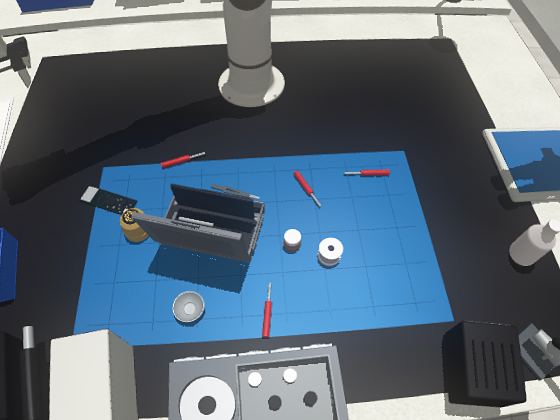

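View pics/scene0c.png

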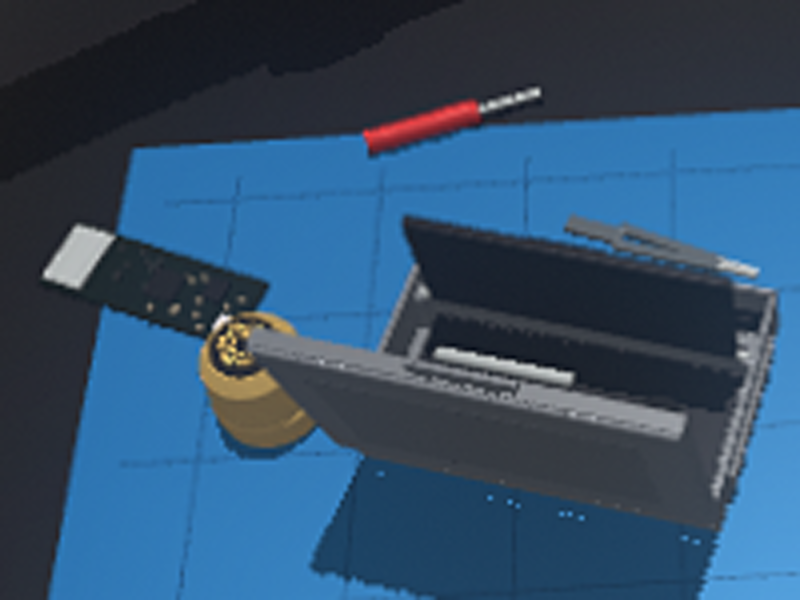

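```bash
cat >> h.py <<'E'
_ci={}
def proj(n,P,T=None):
    ci=_ci.setdefault(n,imaging.camera_info(n))
    Rc=R.from_euler('xyz',ci['orientation']).as_matrix(); t=ci['xyz']
    p=(np.atleast_2d(P)-t)@Rc
    p=p*[1,-1,-1]
    K=np.array([[ci['fx'],0,ci['cx']],[0,ci['fy'],ci['cy']],[0,0,1]])
    return cv2.projectPoints(p.reshape(-1,1,3),np.zeros(3),np.zeros(3),K,ci['dist_coeffs'])[0].reshape(-1,2)
def cw(q,P): # case->world, q=x,y,yaw
    c,s=np.cos(q[2]),np.sin(q[2]); P=np.atleast_2d(np.array(P,float))
    return np.c_[q[0]+c*P[:,0]-s*P[:,1], q[1]+s*P[:,0]+c*P[:,1], P[:,2]]
def lidp(a,u,y,n): # u along from hinge to edge, n outward
    # shut: u->-x, n->+z ; rotating up by a
    return [75-u*np.cos(a)+n*np.sin(a), y, 42.5+u*np.sin(a)+n*np.cos(a)]
def rackp(a,u,y,n): # flat: u->+x, n(bits)->+z
    return [-30+u*np.cos(a)-n*np.sin(a), y, 31+u*np.sin(a)+n*np.cos(a)]
E
python3 - <<'E'
from h import *
from scipy.optimize import least_squares
def pts(q):
    la,ra=q[3],q[4]
    T=[[-75,115,42],[-75,-115,42],[75,115,42],[75,-115,42],lidp(la,150,115,14),lidp(la,150,-115,14)]
    S=[lidp(la,150,-115,14),lidp(la,150,115,14),lidp(la,150,-115,0),lidp(la,150,115,0),lidp(la,0,115,14),rackp(ra,84,-100,0),rackp(ra,84,100,0)]
    return np.r_[proj('top',cw(q,T)),proj('scene',cw(q,S))]
obs=np.array([[301.9,247.3],[396.6,273.3],[317.8,189.3],[411.3,211.7],[326.3,160.7],[431.9,191],
 [132.5,217.5],[240.7,240],[134.5,212],[242,233],[249.5,262],[171.2,184.2],[254.5,202]])
best=None
r=least_squares(lambda q:(pts(q)-obs).ravel()/1,[450,-100,-.2,1.8,1.5],loss='soft_l1',x_scale=[10,10,.1,.1,.1])
print(r.x,r.cost);print((pts(r.x)-obs).round(1))
q=r.x; np.save('q.npy',q)
def box(f,us,ys,ns):
    c=[f(u,y,n) for u in us for y in ys for n in ns]; 
    return c,[(0,1),(2,3),(4,5),(6,7),(0,2),(1,3),(4,6),(5,7),(0,4),(1,5),(2,6),(3,7)]
for n in ['top','scene']:
    im=cv2.imread(f'pics/{n}0.png'); 
    for n_,(x0,y0,x1,y1) in [('top',(270,110,520,300)),('scene',(70,130,320,320))]:
        if n_==n: w=(x0,y0,x1,y1)
    k=3; big=cv2.resize(im[w[1]:w[3],w[0]:w[2]],None,fx=k,fy=k,interpolation=cv2.INTER_CUBIC)
    for (c,e),col in [(box(lambda u,y,z:[u,y,z],[-75,75],[-115,115],[0,42]),(0,255,0)),(box(lambda *a:lidp(q[3],*a),[0,150],[-115,115],[0,14]),(0,0,255)),(box(lambda *a:rackp(q[4],*a),[0,84],[-100,100],[-4,4]),(0,255,255))]:
        p=(proj(n,cw(q,c))-w[:2]+.5)*k-.5
        for i,j in e: cv2.line(big,tuple(map(int,p[i])),tuple(map(int,p[j])),col,1)
    cv2.imwrite(f'pics/{n}_ov.png',big)
print(cw(q,[rackp(q[4],84,0,0),lidp(q[3],150,0,14),[75,0,42.5],[-30,0,31]]).round())
E
```

```text
[ 5.27862871e+02 -1.15157503e+02 -2.92618165e-01  1.70140519e+00
  1.59185890e+00] 10.563687235029965
[[-1.8  0.4]
 [-1.4  0.2]
 [-1.3 -2.9]
 [-0.5  0.1]
 [-1.   1.2]
 [-0.4 -0.7]
 [-1.2 -0. ]
 [-0.4 -0. ]
 [-0.8 -0.7]
 [ 0.1  0.4]
 [-1.8  0.2]
 [-0.5  0.5]
 [-1.7 -1.7]]
[[ 497. -106.  115.]
 [ 632. -146.  189.]
 [ 600. -137.   42.]
 [ 499. -107.   31.]]
```

View pics/top_ov.png

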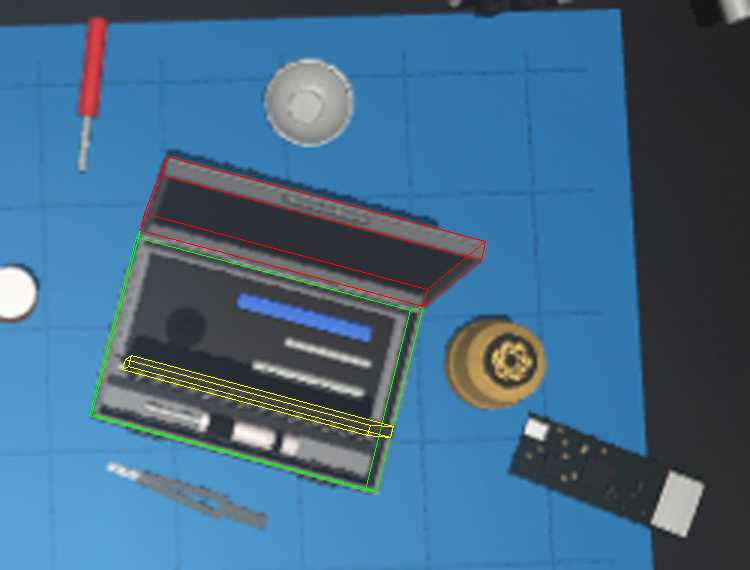

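View pics/scene_ov.png

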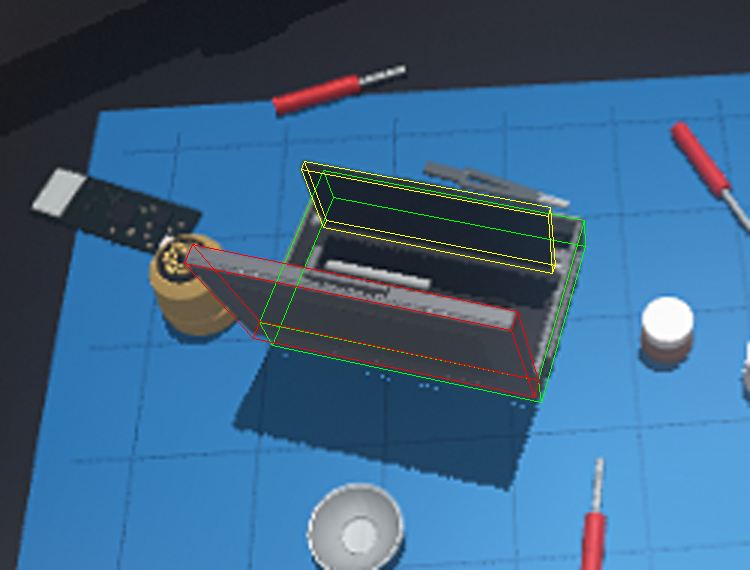

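The fit agrees with both pictures to within 1–2 px. The case is at about (528, -115), yaw -0.293, with the lid at about 1.70 and the rack at about 1.59. Only one case shows, at top px 301–431/163–276. The four red drivers lie loose on the mat and are decoys. The kit's own driver is the grey one in the front channel. First I shut the fingers and turn to the case's yaw.

```bash
python3 -m handwheel '[[0,0,0,0,0,0,0.13],[0,0,0,0,0,0,0.13],[0,0,0,0,0,0,0.13],[0,0,0,0,0,0,0.13],[0,0,0,0,0,0,0.13],[0,0,0,0,0,0,0]]'
cat >> h.py <<'E'
def where(u=None):
    q=np.load('q.npy'); s=bot.get_state(); d=s['tcp_pos']-[q[0],q[1],0]
    c,sn=np.cos(q[2]),np.sin(q[2]); p=np.array([c*d[0]+sn*d[1],-sn*d[0]+c*d[1],d[2]])
    print('t',round(s['time'],2),'case-frame tcp',p.round(1),'rpy',s['orientation'].round(3),'F',s['wrist_force'].round(1),'gap',round(s['finger_gap'],2),'j',s['joint_pos'].round(2))
    if u is not None:
        rot=R.from_euler('xyz',s['orientation']).as_matrix()
        w=cw(q,[u])[0]-s['tcp_pos']; print('tool shift cm',(rot.T@w/10).round(2))
E
python3 -c "
from h import *
where([-57,0,226])"
```

```text
time: 1.75
tcp_pos: [229.0, -608.3, 226.8]
orientation: [3.141, 0.0, -0.291]
wrist_force: [-0.2, 0.4, -0.8]
finger_gap: 0.528
t 1.75 case-frame tcp [-143.9 -558.4  226.8] rpy [ 3.141  0.    -0.291] F [-0.2  0.4 -0.8] gap 0.53 j [ 1.38  0.48 -0.29  1.55  0.15  1.13 -0.81]
tool shift cm [  8.77 -55.83   0.07]
```

```bash
python3 -m handwheel '[[0,0.7,-4.6,0,0,0,0],[0,0.7,-4.6,0,0,0,0],[0,0.7,-4.6,0,0,0,0],[0,0.7,-4.6,0,0,0,0],[0,0.7,-4.6,0,0,0,0],[0,0.7,-4.6,0,0,0,0],[0,0.7,-4.6,0,0,0,0],[0,0.7,-4.6,0,0,0,0]]'
python3 -c "
from h import *
where([-57,0,226])"
```

```text
time: 2.55
tcp_pos: [388.5, -270.1, 227.1]
orientation: [3.141, -0.001, -0.286]
wrist_force: [0.8, 0.3, -0.2]
finger_gap: 0.003
t 2.55 case-frame tcp [ -88.8 -188.6  227.1] rpy [ 3.141e+00 -1.000e-03 -2.860e-01] F [ 0.8  0.3 -0.2] gap 0.0 j [ 1.    0.18 -0.49  1.98  0.1   1.   -1.4 ]
tool shift cm [  3.3  -18.84   0.1 ]
```

```bash
python3 -m handwheel '[[0,0.8,-4.6,0,0,0,0],[0,0.8,-4.6,0,0,0,0],[0,0.8,-4.6,0,0,0,0],[0,0.8,-4.6,0,0,0,0],[0,0,0,0,0,0,0]]'
python3 - <<'E'
from h import *
where([-57,0,110])
im=imaging.camera('wrist'); cv2.imwrite('pics/w1.png',im[:,:,::-1])
im=imaging.camera('scene'); cv2.imwrite('pics/s1.png',im[:,:,::-1])
E
```

```text
time: 3.05
tcp_pos: [474.0, -97.2, 227.7]
orientation: [-3.138, -0.003, -0.276]
wrist_force: [-0.1, -0.3, -0.1]
finger_gap: 0.004
t 3.05 case-frame tcp [-56.7   1.6 227.7] rpy [-3.138e+00 -3.000e-03 -2.760e-01] F [-0.1 -0.3 -0.1] gap 0.0 j [ 0.71  0.22 -0.63  1.95  0.15  1.01 -1.84]
tool shift cm [-0.06  0.2  11.77]
```

View pics/w1.png

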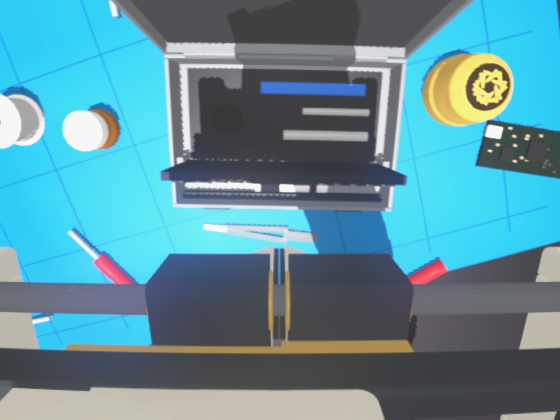

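View pics/s1.png

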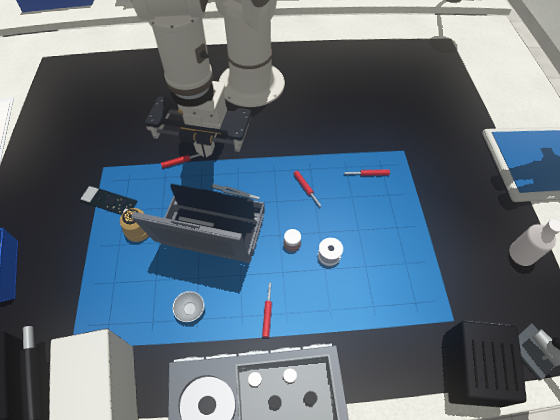

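Run:
```python
from h import *
s=bot.get_state(); print(proj('scene',s['tcp_pos']))
q=np.load('q.npy'); ci=imaging.camera_info('wrist')
T=np.eye(4);T[:3,:3]=R.from_euler('xyz',s['orientation']).as_matrix();T[:3,3]=s['tcp_pos'];T=T@ci['T_tool_cam']
P=cw(q,[[-75,115,42],[-75,-115,42],[75,115,42],[75,-115,42],rackp(1.59,84,100,0),rackp(1.59,84,-100,0)])
p=(P-T[:3,3])@T[:3,:3]*[1,-1,-1]
K=np.array([[ci['fx'],0,ci['cx']],[0,ci['fy'],ci['cy']],[0,0,1]])
print(cv2.projectPoints(p,np.zeros(3),np.zeros(3),K,ci['dist_coeffs'])[0].reshape(-1,2).round())
```

```text
[[205.15288079 152.51449398]]
[[164. 205.]
 [384. 206.]
 [152.  50.]
 [398.  52.]
 [149. 175.]
 [398. 177.]]
```

```bash
python3 -m handwheel '[[0,0,0,4,0,0,0.015],[0,0,0,4,0,0,0],[0,0,0,4,0,0,0],[0,0,0,0.5,0,0,0],[0,0,0,0,0,0,0]]'
python3 - <<'E'
from h import *
where([-57,0,102])
im=imaging.camera('scene'); cv2.imwrite('pics/s2.png',cv2.resize(im[100:280,70:310,::-1],None,fx=3,fy=3))
E
```

```text
time: 3.65
tcp_pos: [470.0, -105.6, 101.2]
orientation: [3.141, 0.003, -0.306]
wrist_force: [-0.8, -0.0, 0.9]
finger_gap: 0.001
t 3.65 case-frame tcp [-58.2  -7.5 101.2] rpy [ 3.141e+00  3.000e-03 -3.060e-01] F [-0.8 -0.   0.9] gap 0.0 j [ 0.63  0.41 -0.56  2.06  0.31  0.76 -1.99]
tool shift cm [ 0.11 -0.75 -0.08]
```

View pics/s2.png

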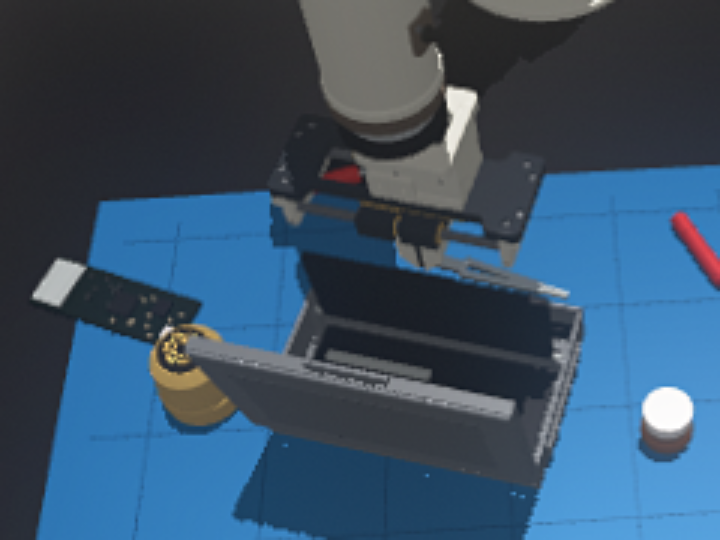

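```bash
python3 -m handwheel '[[0,0.6,0,0,0,0,0],[0,0.7,0,0,0,0,0],[0,0.9,0,0,0,0,0],[0,1.0,0,0.1,0,0,0],[0,1.0,0,0.3,0,0,0],[0,1.0,0,0.4,0,0,0],[0,0,0,0,0,0,0]]'
python3 - <<'E'
from h import *
where([-6.7,-7,93.1])
im=imaging.camera('scene'); cv2.imwrite('pics/s3.png',cv2.resize(im[100:280,70:310,::-1],None,fx=3,fy=3))
E
```

```text
time: 4.4
tcp_pos: [522.3, -120.6, 93.1]
orientation: [-3.141, -0.001, -0.305]
wrist_force: [-0.5, -0.8, -0.2]
finger_gap: 0.003
t 4.4 case-frame tcp [-3.8 -6.8 93.1] rpy [-3.141e+00 -1.000e-03 -3.050e-01] F [-0.5 -0.8 -0.2] gap 0.0 j [ 0.6   0.5  -0.53  1.94  0.35  0.79 -2.  ]
tool shift cm [-0.29  0.02 -0.  ]
```

View pics/s3.png

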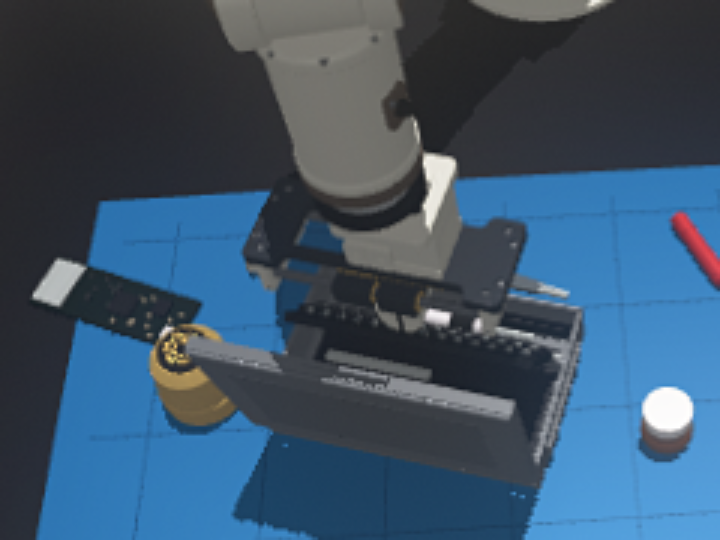

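```bash
python3 -m handwheel '[[0,0.7,0,0.6,0,0,0],[0,0.7,0,0.7,0,0,0],[0,0.6,0,0.8,0,0,0],[0,0.5,0,0.9,0,0,0],[0,0.4,0,1.0,0,0,0],[0,0.3,0,0.7,0,0,0],[0,0,0,0,0,0,0]]'
python3 - <<'E'
from h import *
where([30,-7,40])
im=imaging.camera('scene'); cv2.imwrite('pics/s4.png',cv2.resize(im[100:280,70:310,::-1],None,fx=3,fy=3))
E
```

```text
time: 5.15
tcp_pos: [550.1, -129.7, 45.0]
orientation: [3.141, 0.003, -0.305]
wrist_force: [-0.6, -0.1, 0.1]
finger_gap: 0.003
t 5.15 case-frame tcp [25.5 -7.6 45. ] rpy [ 3.141e+00  3.000e-03 -3.050e-01] F [-0.6 -0.1  0.1] gap 0.0 j [ 0.56  0.61 -0.48  1.89  0.4   0.74 -2.03]
tool shift cm [ 0.45 -0.06  0.5 ]
```

View pics/s4.png

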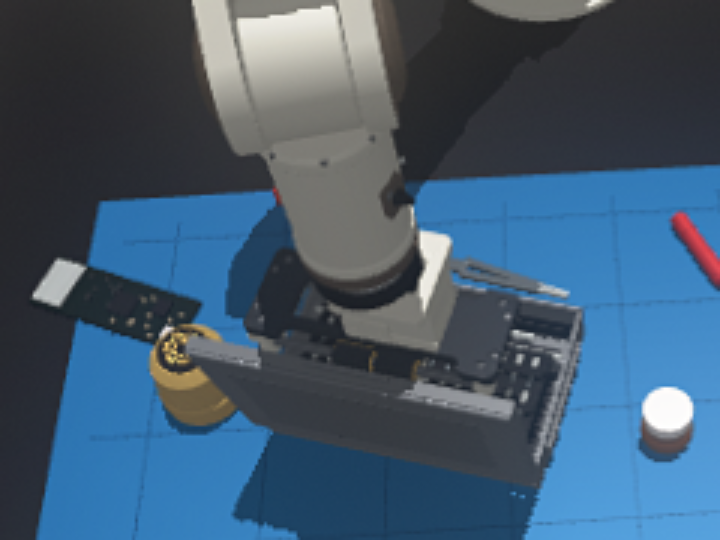

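```bash
python3 -m handwheel '[[0,0.3,0,0.3,0,0,0],[0,0,0,0.3,0,0,0],[0,0,0,0,0,0,0],[0,0,0,0,0,0,0]]'; python3 -c "
from h import *
where()"; python3 -m handwheel '[[0,0,0,0.2,0,0,0],[0,0,0,0,0,0,0],[0,0,0,0,0,0,0]]'
```

```text
time: 5.6
tcp_pos: [553.9, -130.8, 40.7]
orientation: [3.141, 0.0, -0.305]
wrist_force: [0.0, -0.2, -0.3]
finger_gap: 0.002
t 5.6 case-frame tcp [29.4 -7.4 40.7] rpy [ 3.141  0.    -0.305] F [ 0.  -0.2 -0.3] gap 0.0 j [ 0.55  0.62 -0.48  1.88  0.41  0.74 -2.03]
time: 5.9
tcp_pos: [554.2, -130.8, 40.1]
orientation: [3.141, -0.0, -0.305]
wrist_force: [-3.4, 0.6, 11.5]
finger_gap: 0.009
```

```bash
python3 -m handwheel '[[0,0,0,-2,0,0,0],[0,0,0,-4,0,0,0],[0,0,0,-4.5,0,0,0],[0,0,0,-4.5,0,0,0],[0,0,0,-4,0,0,0],[0,0,0,0,0,0,0]]'
python3 - <<'E'
from h import *
where([138,0,226])
for n in ['scene','wrist']:
    im=imaging.camera(n); 
    if n=='scene': im=cv2.resize(im[100:280,70:310],None,fx=3,fy=3)
    cv2.imwrite(f'pics/{n}5.png',im[:,:,::-1])
E
```

```text
time: 6.5
tcp_pos: [558.1, -131.1, 235.2]
orientation: [-3.142, -0.011, -0.305]
wrist_force: [1.0, -0.1, 0.9]
finger_gap: 0.002
t 6.5 case-frame tcp [ 33.5  -6.5 235.2] rpy [-3.142 -0.011 -0.305] F [ 1.  -0.1  0.9] gap 0.0 j [ 0.66  0.37 -0.59  1.75  0.24  1.08 -1.89]
tool shift cm [10.43 -0.79  1.04]
```

View pics/scene5.png

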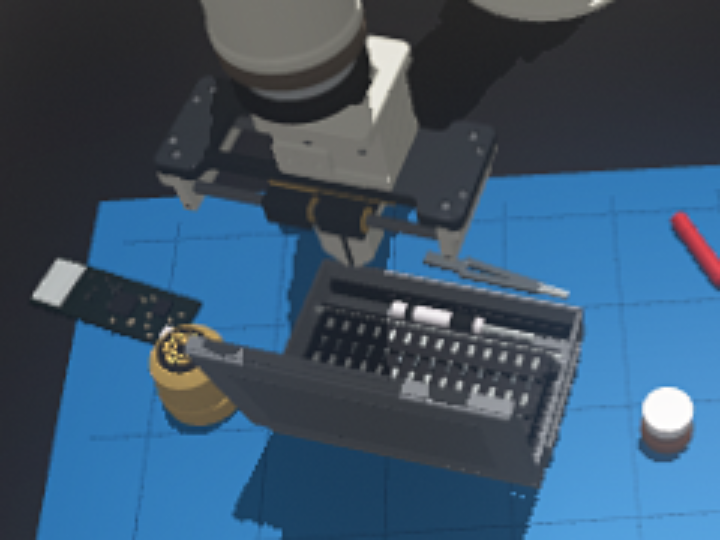

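View pics/wrist5.png

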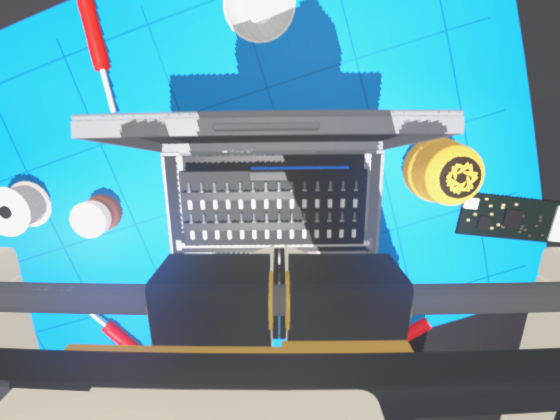

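```bash
python3 -m handwheel '[[0,3,0,0,0,0,0],[0,4,0,0,0,0,0],[0,3.8,0,0,0,0,0],[0,0,0,0,0,0,0]]'; python3 -m handwheel '[[0,0,0,2,0,0,0],[0,0,0,3,0,0,0],[0,0,0,1.8,0,0,0],[0,0,0,0,0,0,0]]'
python3 - <<'E'
from h import *
where([138,0,167])
for n in ['scene','top']:
    im=imaging.camera(n); 
    im=im[100:280,70:310] if n=='scene' else im[110:290,270:510]
    cv2.imwrite(f'pics/{n}6.png',cv2.resize(im[:,:,::-1],None,fx=3,fy=3))
E
```

```text
time: 7.0
tcp_pos: [659.0, -164.8, 224.8]
orientation: [-3.141, 0.003, -0.307]
wrist_force: [-0.8, -0.6, -0.7]
finger_gap: 0.008
time: 7.4
tcp_pos: [652.9, -162.5, 155.4]
orientation: [3.141, 0.01, -0.305]
wrist_force: [-0.5, 2.1, -0.1]
finger_gap: 0.009
t 7.4 case-frame tcp [133.4  -9.2 155.4] rpy [ 3.141  0.01  -0.305] F [-0.5  2.1 -0.1] gap 0.01 j [ 0.56  0.64 -0.53  1.54  0.35  1.07 -1.93]
tool shift cm [ 0.44 -0.93 -1.17]
```

View pics/scene6.png

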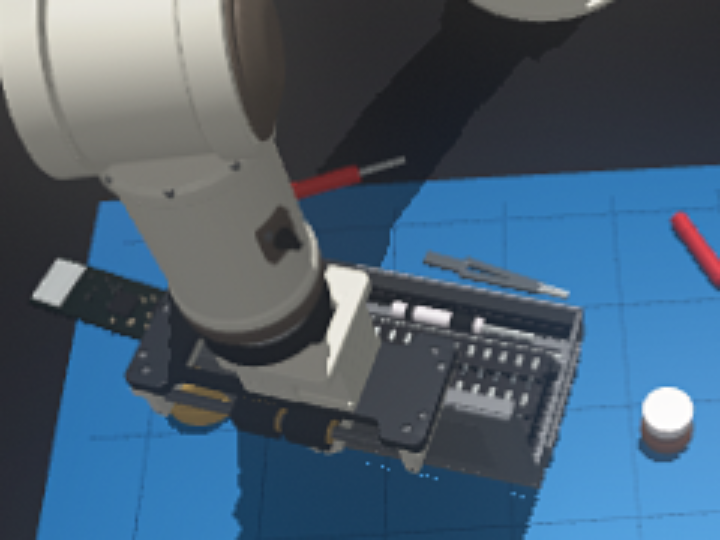

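View pics/top6.png

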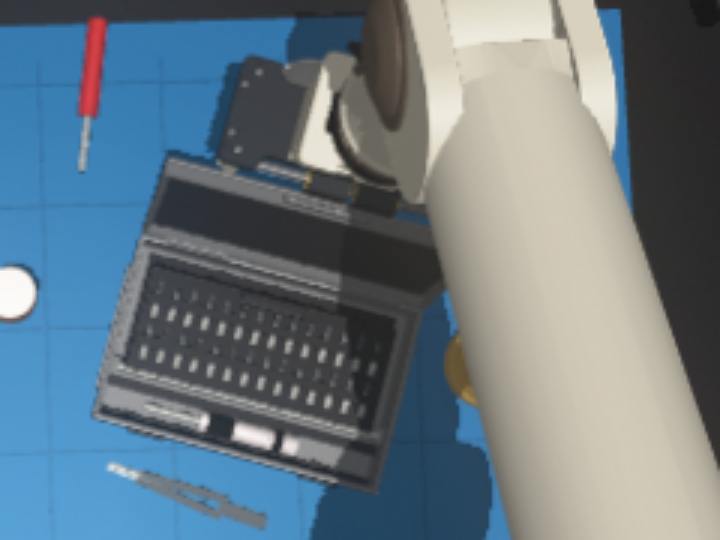

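```bash
python3 -m handwheel '[[0,-1,0,-0.7,0,0,0],[0,-1.1,0,-0.7,0,0,0],[0,-1.3,0,-0.1,0,0,0],[0,-1.3,0,-0.2,0,0,0],[0,-1.2,0,0.1,0,0,0],[0,-1.3,0,0.2,0,0,0],[0,-1.3,0,0.3,0,0,0],[0,0,0,0,0,0,0]]'
python3 - <<'E'
from h import *
where([47.7,0,167.7])
for n in ['scene']:
    im=imaging.camera(n); 
    im=im[100:280,70:310] if n=='scene' else im[110:290,270:510]
    cv2.imwrite(f'pics/{n}7.png',cv2.resize(im[:,:,::-1],None,fx=3,fy=3))
E
```

```text
time: 8.3
tcp_pos: [575.0, -137.2, 173.6]
orientation: [3.14, -0.002, -0.305]
wrist_force: [0.0, 1.0, -0.4]
finger_gap: 0.002
t 8.3 case-frame tcp [ 51.5  -7.6 173.6] rpy [ 3.14e+00 -2.00e-03 -3.05e-01] F [ 0.   1.  -0.4] gap 0.0 j [ 0.62  0.48 -0.57  1.75  0.3   1.   -1.93]
tool shift cm [-0.39 -0.75  0.59]
```

View pics/scene7.png

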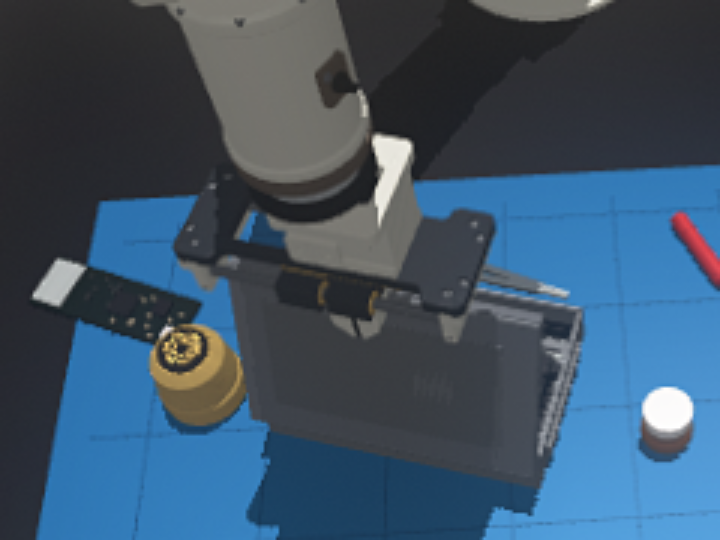

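```bash
python3 -m handwheel '[[0,-1.3,0,0.6,0,0,0],[0,-1.3,0,0.8,0,0,0],[0,-1.3,0,0.9,0,0,0],[0,-1.0,0,0.8,0,0,0],[0,-1.0,0,0.9,0,0,0],[0,-0.9,0,0.9,0,0,0],[0,-0.8,0,1.1,0,0,0],[0,0,0,0,0,0,0]]'
python3 - <<'E'
from h import *
where([-36.4,0,91.4])
im=imaging.camera('scene'); im=im[100:280,70:310]
cv2.imwrite(f'pics/scene8.png',cv2.resize(im[:,:,::-1],None,fx=3,fy=3))
E
```

```text
time: 9.15
tcp_pos: [501.3, -114.4, 110.1]
orientation: [3.141, 0.004, -0.305]
wrist_force: [0.4, 0.1, 1.6]
finger_gap: 0.005
t 9.15 case-frame tcp [-25.7  -6.9 110.1] rpy [ 3.141  0.004 -0.305] F [0.4 0.1 1.6] gap 0.0 j [ 0.63  0.44 -0.56  1.98  0.32  0.81 -1.99]
tool shift cm [-1.08 -0.68  1.87]
```

View pics/scene8.png

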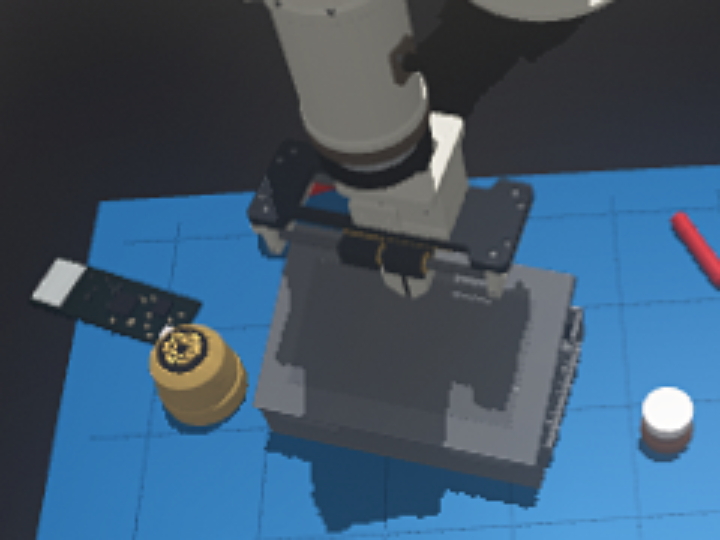

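Now down the rest of the arc, gently near the end.

```bash
python3 -m handwheel '[[0,-0.6,0,1.0,0,0,0],[0,-0.5,0,1.0,0,0,0],[0,-0.4,0,1.0,0,0,0],[0,-0.3,0,1.0,0,0,0],[0,0,0,0.6,0,0,0],[0,0,0,0.4,0,0,0],[0,0,0,0,0,0,0]]'; python3 -c "
from h import *
where([-45,0,56.5])"
```

```text
time: 9.9
tcp_pos: [486.0, -109.3, 61.0]
orientation: [-3.142, 0.001, -0.305]
wrist_force: [-0.6, 0.0, -0.3]
finger_gap: 0.005
t 9.9 case-frame tcp [-41.8  -6.5  61. ] rpy [-3.142e+00  1.000e-03 -3.050e-01] F [-0.6  0.  -0.3] gap 0.0 j [ 0.6   0.5  -0.52  2.04  0.38  0.69 -2.04]
tool shift cm [-0.33 -0.64  0.45]
```

```bash
python3 -m handwheel '[[0,0,0,0.2,0,0,0],[0,0,0,0.2,0,0,0],[0,0,0,0,0,0,0],[0,0,0,0,0,0,0]]';python3 -m handwheel '[[0,0,0,0.1,0,0,0],[0,0,0,0,0,0,0],[0,0,0,0,0,0,0]]'
```

```text
time: 10.3
tcp_pos: [486.6, -109.5, 57.9]
orientation: [-3.142, -0.0, -0.305]
wrist_force: [-0.2, 0.8, 0.1]
finger_gap: 0.004
time: 10.6
tcp_pos: [486.6, -109.5, 56.9]
orientation: [3.142, -0.0, -0.305]
wrist_force: [-0.4, 0.3, -0.5]
finger_gap: 0.006
```

```bash
python3 -m handwheel '[[0,0,0,0.1,0,0,0],[0,0,0,0,0,0,0],[0,0,0,0,0,0,0]]'
```

```text
time: 10.9
tcp_pos: [486.6, -109.5, 56.6]
orientation: [3.141, -0.001, -0.305]
wrist_force: [-2.6, 0.4, 10.7]
finger_gap: 0.003
```

```bash
python3 -m handwheel '[[0,0,0,0.05,0,0,0],[0,0,0,0,0,0,0],[0,0,0,0,0,0,0]]'
```

```text
time: 11.2
tcp_pos: [486.7, -109.5, 56.5]
orientation: [3.141, -0.001, -0.305]
wrist_force: [-3.7, 0.7, 14.9]
finger_gap: 0.006
```

The fingers met the stop at 56.5 mm, the lid's shut height, with 15 N. I lift off and check.

```bash
python3 -m handwheel '[[0,0,0,-1,0,0,0],[0,0,0,-3,0,0,0],[0,0,0,-4.5,0,0,0],[0,0,0,-4.5,0,0,0],[0,-3,0,-2,0,0,0],[0,-3,0,0,0,0,0],[0,0,0,0,0,0,0]]'
python3 - <<'E'
from h import *
where()
a=imaging.camera('scene')[100:340,70:360]; b=imaging.camera('top')[110:290,270:510]
cv2.imwrite('pics/s9.png',cv2.resize(a[:,:,::-1],None,fx=2.5,fy=2.5));k=3
big=cv2.resize(b[:,:,::-1],None,fx=k,fy=k); q=np.load('q.npy')
for z in (42.5,56.5):
    p=(proj('top',cw(q,[[-75,115,z],[-75,-115,z],[75,-115,z],[75,115,z]]))-[270,110])*k
    cv2.polylines(big,[p.astype(int)],True,(0,255,0),1)
cv2.imwrite('pics/t9.png',big)
E
```

```text
time: 11.9
tcp_pos: [425.9, -90.7, 205.6]
orientation: [3.139, 0.001, -0.304]
wrist_force: [-0.0, 0.5, -0.7]
finger_gap: 0.005
t 11.9 case-frame tcp [-104.7   -6.   205.6] rpy [ 3.139e+00  1.000e-03 -3.040e-01] F [-0.   0.5 -0.7] gap 0.0 j [ 0.76  0.16 -0.66  2.08  0.12  0.95 -1.84]
```

View pics/s9.png

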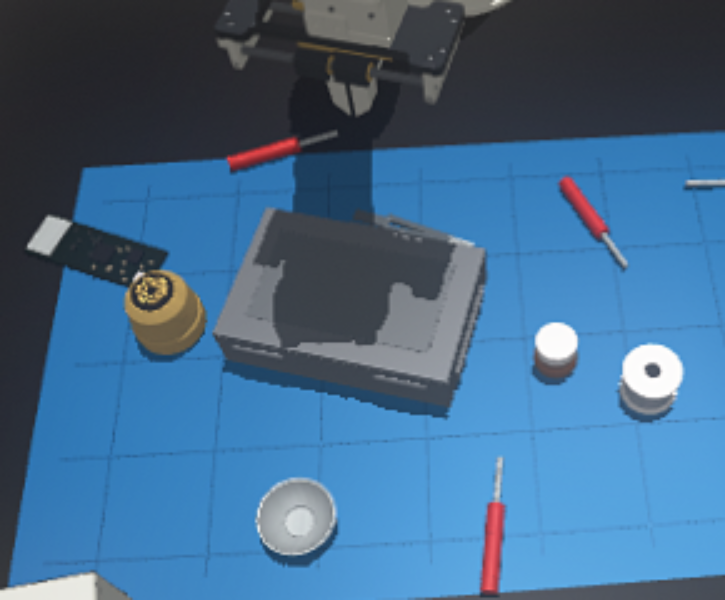

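View pics/t9.png

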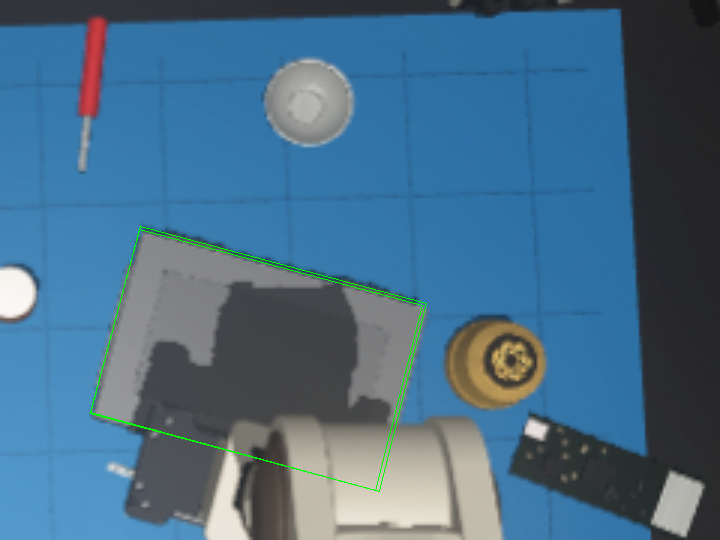

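```bash
python3 -c "
from h import *
print(bot.hand_in())"
```

```text
the job is handed in; nothing more can be done
None
```

The kit is closed and the job is handed in after about 12 s of the 45 s allowed; the hand-in gave no verdict.

- **Rack:** I shut the fingers and pushed the rack down in an arc. They stopped at z = 40.1 mm with 11.5 N, the height of the flat rack's bars. Pictures taken before I touched the lid showed the rack flat and the lid still open.
- **Lid:** I swung it over from behind and pressed it down. The fingers stopped at z = 56.5 mm, the shut height, with 15 N. The last pictures show it flush, with its outline on the fitted shut outline wherever the arm does not cover it.
- **Everything else:** The case has not visibly moved, and the board, tip cleaner, dish, jar and spool look unmoved in those pictures. The tweezers are partly hidden by the case and arm, but what shows is in place. The driver was in its channel when last seen, before the lid came down. The robot is clear of everything.

One check disagreed: a wrist picture put the case about 9 px (roughly 9 mm) to one side of the fit. I did not act on it, since an offset along the case's width did not matter for these pushes and both stops were met at the expected heights.

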